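# Bring the filter cube under the checking hood and shut it

## Robot

A 6-joint arm with a two-finger parallel gripper is mounted at the origin on a cart in front of the work surface, level with it; the furniture and walls round the work are solid. World frame = base frame: x ahead of the robot, y to its left, z up, the work surface at z = 0. Lengths are in m, angles in degrees, forces in N, time in s.
With the tool pointing down it reaches from about 0.4 to 0.825 m from the base axis. Payload 7 kg.
Tool frame: the origin (TCP) lies midway between the tips of the shut fingers; the grasp point (between the pads) lies 19 mm behind it; z points along the fingers, y is the line along which they close (so a half turn about z gives the same grasp; the last joint's range is limited). The gripper opens to 88 mm and grips with 3 to 60 N. Pads are 19 mm wide; open, the fingers measure 130 mm over their backs; the gripper's body (78 mm by 193 mm) begins 47 mm behind the grasp point.
Start: joints at [89.043, 20.546, 0.682, 0, -70.136, -16.507], TCP at [0.203, 0.644, 0.227] pointing down, gripper open.
Joint ranges: [-176.03, 176.03], [-82.01, 121.73], [-58.28, 71.71], [-173.87, 95.51], [-174.79, -0.11], [-173.66, 173.66]. Speed limits (degrees/s): [136.94, 136.94, 172.46, 180, 180, 180].

## Interface

Orientations are given as a 3x3 rotation matrix whose columns are the frame's x, y, z axes.
In Python, from rig import robot gives the robot as it stands. Calls block until the motion is done:
- robot.goto(position, orientation): joint-space move of the TCP to a pose.
- robot.servo_line(position, ori=None, speed=0.15): straight line of the TCP; ori=None keeps the orientation; speed is the mean speed in m/s.
- robot.movej(angles): joint-space move.
- robot.move_gripper(opening): opening from 0.0 (shut) to 1.0 (fully open); the grip force is fixed at half the most; returns when the fingers have stopped.
- robot.dwell(seconds).
- robot.ik(position, orientation): joint angles nearest the present ones, or None.
- robot.grab_frame(name): name is "side" or "top"; returns (picture, depth): 384x512x3 uint8, red, green, blue; 384x512 float32, m along the optical axis (not along the pixel's ray), 0 where there is no reading.
- robot.camera_info(name): a dict with "vfov" (degrees; the focal length in pixels is half the picture's height over the tangent of half this angle, whatever the lens; pixels are square), "cx", "cy" (the principal point, pixels), "view" (4x4, takes a point from world to camera coordinates). Camera axes: x right, y down, z forward; pixel columns grow to the right and rows downward; lengths in m; the calibration is good to about 2 mm. A picture is of the moment at which its call begins. camera_info takes no time and is no camera call.
A pose or a line that the arm cannot do raises robot.Unreachable and nothing moves.
- robot.job_done(): hands the job in; it is judged then, once.
Readings, each from a call of its own:
- robot.read_t(): time.
- robot.read_qpos(): joint angles.
- robot.read_qvel(): joint speeds.
- robot.read_effort(): joint torques, N m.
- robot.read_position(): TCP position.
- robot.read_tcp_rot(): TCP orientation.
- robot.read_force(): force on the tool from outside, world axes, zero at the start.
- robot.read_ft_torque(): the same for the moment, N m.
- robot.read_grip_width(): opening from 0.0 (shut) to 1.0 (fully open).
- robot.read_finger_force(): force on a finger pad.
Only numpy, scipy, OpenCV 4.12 (cv2) and the standard library are available. Lean on these libraries where they do the work, as an engineer would, in place of code of your own. Each camera call takes 0.05 s, during which the arm holds its last target. There are 200 camera calls.

## Task

Three small things stand in the pockets of the sliding carriage of the checking station. Find the pocket that holds the square black filter cube and slide the carriage along its rails until the cube is centred under the open hood, then shut the hood fully down over it. All three things stay standing in their pockets, and the other things on the table stay where they are.

Things in the scene. Friction and masses are not known exactly. Their poses are not given: they have to be found in the camera images.
- station: Fixed aluminium bed of the checking station, 100 x 220 mm and 6 mm thick, with two guide rails (tops 16 mm above the table). Origin on the table under the middle of the hood's place; its y axis runs along the rails, its +x axis points to the hinge side, away from the robot at yaw 0.
- station_center (a point): Point where the middle of the filter cube's underside belongs, under the middle of the hood, 18 mm above the table (height of the pocket floors). Axes as station.
- hood_hinge (a point): Middle of the hood's hinge line, 42 mm behind the station's centre (its +x side), 60 mm above the table; the hinge line is parallel to the rails.
- hood (a joint): Angle of the hinged dark steel hood, rad: 0 = shut (cover level), 1.05 to 1.25 at the start = open; limit 1.4. Stiff hinge: it stays where it is left. Flat cover 60 mm wide along the rails, reaching 64 mm from the hinge line, 4 mm thick; shut, its top face is 63 mm above the table. Two cheeks hang below it, 52 mm apart inside: the cube must stand between them.
- hood_lip (a point): Middle of the front edge of the hood's thumb lip, on its top face; 74 mm from the hinge line.
- carriage: Black plastic carriage, 44 x 148 mm, that slides along the rails (its y axis) with about 2 N of friction and stays where it is left; the stops allow every pocket to come under the hood. Three square pockets, 38 x 38 mm inside, rims 5 mm high, at y = -52, 0 and +52 mm of its frame. Origin at the middle of its underside, 12 mm above the table; pocket floors 6 mm above the origin.
- push_tab (a point): Middle of the top of the carriage's push tab, 54 mm above the table: an upright tab on the robot's side of the carriage, 52 mm from the carriage's centre line, 20 mm across the rails, 14 mm along them, standing 36 mm high; push it from either side.
- filter_cube: Filter cube: square black block 30 (x) x 34 (y) x 28 mm with a low round grey collar on top (31 mm in all). Origin at the middle of its underside. Stands in any one of the three pockets.
- coverslip_box: Light box with a white lid, 32 x 32 x 25 mm, in another pocket. Origin at the middle of its underside.
- objective_loose: Round microscope objective, 26 mm across, 46 mm tall, standing on end in the remaining pocket. Origin at the middle of its underside.
- spare_holder: Bystander: flat black plate with an oval opening, 75 x 110 x 10 mm, lying at the front edge. Origin at the middle of its underside.
- slide_box: Bystander: closed grey box, 87 x 92 x 32 mm, in front of the microscope. Origin at the middle of its underside.
- oil_bottle: Bystander: small dropper bottle, 29 mm across, 75 mm tall. Origin at the middle of its underside.
- tweezers: Bystander: tweezers, 128 mm long, lying near the front left edge. Origin at the middle of the underside.
Mind the look-alikes: they are no part of the job. Leave any yellow look-alike of the filter_cube alone.

How it is judged (in metres and radians):
On the way:
1. the filter cube is centred under the still open hood (y of filter_cube in the frame of station_center between -0.006 and 0.006 m and x of filter_cube in the frame of station_center between -0.012 and 0.012 m and value of joint hood above 0.5 rad), for 0.2 s.
At the end, for the whole second after the job is handed in: The filter cube stands centred under the hood within 6 mm along the rails, the hood is shut to within 0.06 rad, and the cube, the coverslip box and the objective all stand upright (within 0.15 rad) in the carriage's pockets, at rest (y of filter_cube in the frame of station_center between -0.006 and 0.006 m and x of filter_cube in the frame of station_center between -0.012 and 0.012 m and angle between each of filter_cube, coverslip_box, objective_loose's own z axis and vertical below 0.15 rad and x of filter_cube in the frame of carriage between -0.012 and 0.012 m and z of filter_cube in the frame of carriage between 0.002 and 0.012 m and x of coverslip_box in the frame of carriage between -0.012 and 0.012 m and z of coverslip_box in the frame of carriage between 0.002 and 0.012 m and x of objective_loose in the frame of carriage between -0.012 and 0.012 m and z of objective_loose in the frame of carriage between 0.002 and 0.012 m and value of joint hood below 0.06 rad and linear speed of filter_cube below 0.02 m/s); the robot touches nothing.
It fails at once if a bystander on the table is shifted by more than 20 mm (distance of any of spare_holder, slide_box, oil_bottle, tweezers from where it was at the start of the episode above 0.02 m).
It also fails if it takes over 45 s, if anything falls off the work surface, if the arm or the gripper's body presses on something with over 40 N, if the wrist force passes 120 N, or if a joint passes its speed limit or range.

## Working session

There is one attempt and no reset: what is moved stays moved. The work goes in short steps, each a Python script; the robot and the scene stay as the last script left them, time stands still between calls to the robot, and variables do not carry over. Pictures are saved under pics/ and viewed, at most 10 in all, crops included, and the job is handed in when it is done.

```bash
mkdir -p pics
cat > h.py <<'E'
import numpy as np, cv2
from rig import robot
def grab(n):
    p,d=robot.grab_frame(n); return p,d
def cam(n):
    i=robot.camera_info(n); f=192/np.tan(np.radians(i['vfov'])/2); V=np.array(i['view']); return f,i['cx'],i['cy'],V
def cloud(n,d):
    f,cx,cy,V=cam(n); v,u=np.mgrid[:384,:512]
    P=np.stack([(u-cx)/f*d,(v-cy)/f*d,d],-1); P=(P-V[:3,3])@V[:3,:3]; P[d==0]=np.nan; return P
def ray(n,u,v,z):
    f,cx,cy,V=cam(n); c=-V[:3,:3].T@V[:3,3]; r=V[:3,:3].T@np.array([(u-cx)/f,(v-cy)/f,1]); return c+r*(z-c[2])/r[2]
def proj(n,p):
    f,cx,cy,V=cam(n); q=V[:3,:3]@p+V[:3,3]; return q[0]/q[2]*f+cx,q[1]/q[2]*f+cy
E
python3 - <<'E'
from h import *
for n in('side','top'):
    p,d=grab(n); np.savez('%s0.npz'%n,p=p,d=d)
    cv2.imwrite(f'pics/{n}0.png',cv2.resize(p[...,::-1],(800,600),interpolation=cv2.INTER_CUBIC))
    f,cx,cy,V=cam(n); print(n,f,cx,cy,-V[:3,:3].T@V[:3,3],V[2,:3],(d>0).mean())
print(robot.read_t(),robot.read_tcp_rot())
E
```

```text
side 379.37301686374354 254.55265864832458 193.43574217094928 [0.0777821  0.58864087 0.73965639] [ 0.43180282 -0.62964026 -0.64583238] 0.9959259033203125
top 402.9158238156935 249.02631352918817 189.92797007082947 [ 0.37850923 -0.089744    1.04799287] [ 0.15387157  0.01136711 -0.98802547] 0.9958241780598959
0.1 [[ 9.53885010e-01 -3.00172124e-01 -2.88166331e-04]
 [-3.00172230e-01 -9.53884019e-01 -1.38204284e-03]
 [ 1.39973478e-04  1.40480948e-03 -9.99999003e-01]]
```

View pics/side0.png

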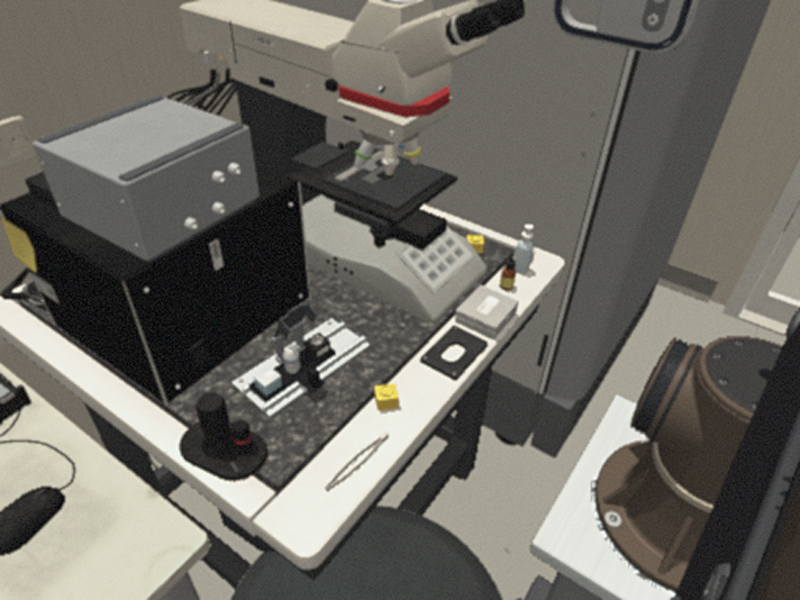

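View pics/top0.png

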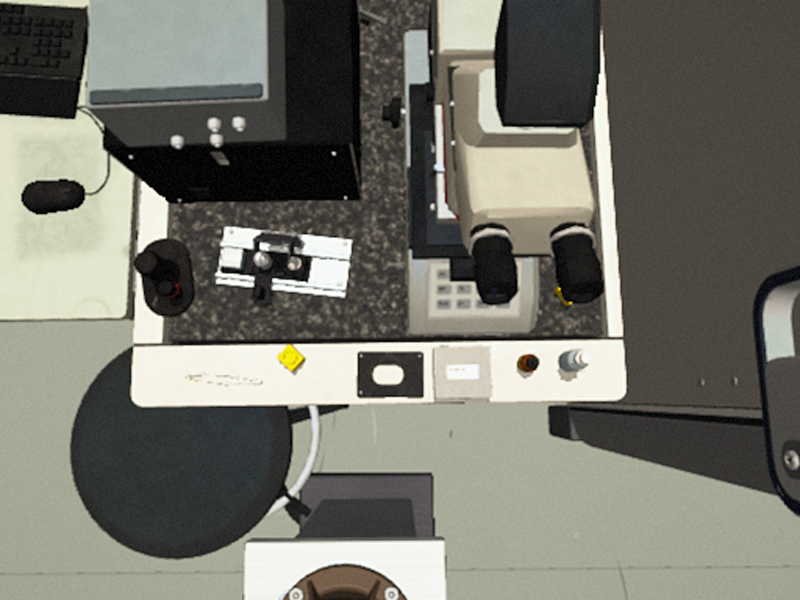

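The side view has the station near (300,365), with the light box at (268,382), the objective at (292,358), the black cube at (318,345) and the push tab at (312,375). The top view has the box at (232,258), objective at (262,258), cube at (293,263), tab at (262,290) and hood at about (278,245). The yellow look-alikes lie elsewhere. I'll crop both views and overlay the depth heights.

Run:
```python
from h import *
for n,(u0,u1,v0,v1) in dict(side=(140,245,190,270),top=(130,235,140,220)).items():
    z=np.load(n+'0.npz'); p,d=z['p'],z['d']
    c=cv2.resize(p[v0:v1,u0:u1,::-1],None,fx=7.5,fy=7.5,interpolation=cv2.INTER_CUBIC)
    c=cv2.convertScaleAbs(c,alpha=1.5,beta=20)
    for u in range(u0,u1,10): cv2.putText(c,str(u),(int((u-u0)*7.5),10),0,.35,(0,0,255)); cv2.line(c,(int((u-u0+.5)*7.5),12),(int((u-u0+.5)*7.5),18),(0,0,255))
    for v in range(v0,v1,10): cv2.putText(c,str(v),(0,int((v-v0+.5)*7.5)),0,.35,(0,0,255))
    cv2.imwrite(f'pics/{n}1.png',c[:600,:800])
z=np.load('top0.npz'); P=cloud('top',z['d']); p=z['p']
print('z mm, top'); 
for v in range(146,194,2): print(v,' '.join('%3d'%round(1000*P[v,u,2]) for u in range(136,230,3)))
# station plate: bright pixels with z<20mm
m=(p.min(-1)>150)&(P[...,2]<.03)&(P[...,2]>-.01); m[:140]=0;m[200:]=0;m[:,:130]=0;m[:,235:]=0
q=P[m]; r=cv2.minAreaRect((q[:,:2]*1000).astype(np.float32)); print(r, np.median(q[:,2]))
```

```text
z mm, top
146  -2  -1   0   4   5   7   3   3   7   5  -2  -1  61   1  -1  -1   3  -3  -3  -1  -2  -1  -2   0  -3  -1   0   1  -2  -2  -4  -1
148  -2   0  -3   4  10   8   4   4   8   0   4  69  65  61  59   5  -6  63  -2  -4   0  -4  -3  -1   1  -1  -2  -1   0  -1  -1  -2
150  -3  -2   0   5   5   5   3   4   6   4  95  94  89  85  84  79  76  70  68  58   2   7  -2   2  -6  -4  -3  -5   0  -1  -2   1Traceback (most recent call last):
  File "<stdin>", line 11, in <module>
  File "<stdin>", line 11, in <genexpr>
ValueError: cannot convert float NaN to integer
```

View pics/side1.png

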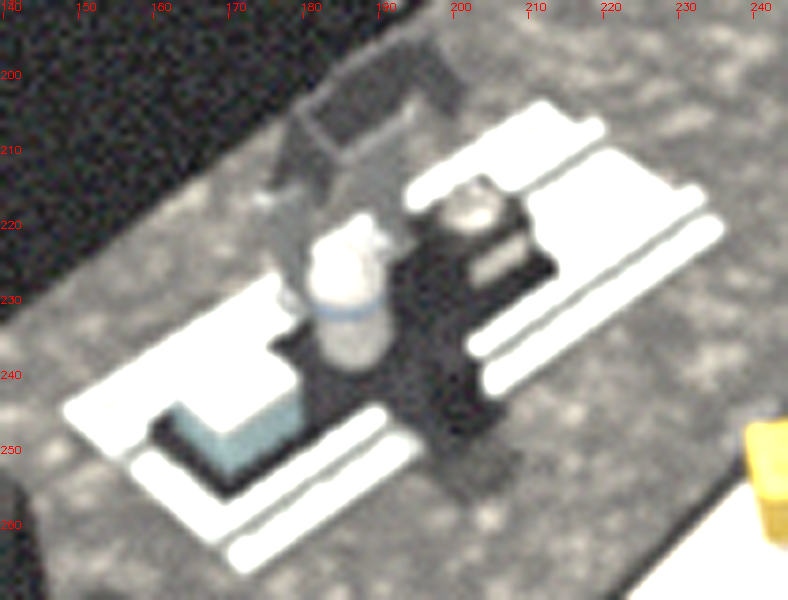

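View pics/top1.png

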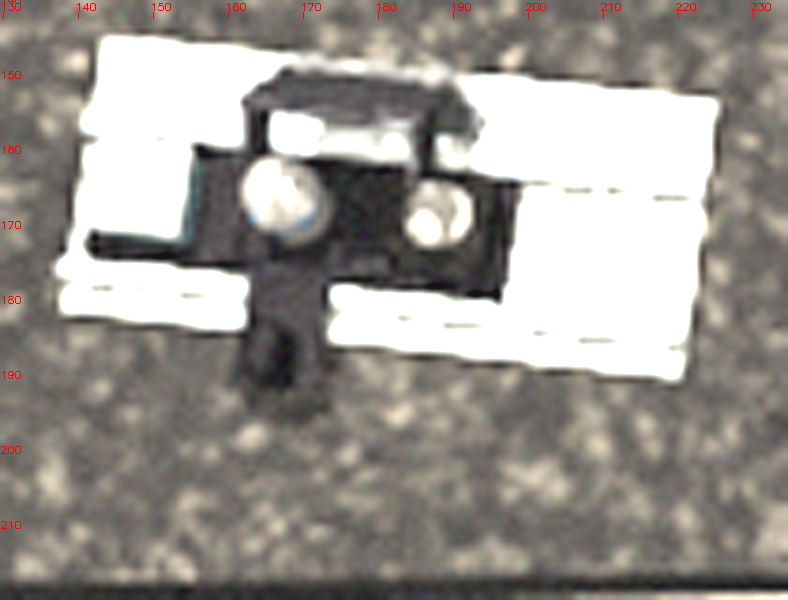

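In the crops the collar of the black cube is at top (187,168) and side (202.5,217). The cube is in the right-end pocket. The objective is in the middle at (167,166), the box is at the left, and the tab top is near (165,187). The bed corners are also clear. Next I measure these.

```bash
cat >> h.py <<'E'
def tri(pt,ps):
    A=[];b=[]
    for n,(u,v) in (('top',pt),('side',ps)):
        f,cx,cy,V=cam(n)
        for row,val,c in ((0,u,cx),(1,v,cy)):
            k=(val-c)/f; A.append(V[row,:3]-k*V[2,:3]); b.append(k*V[2,3]-V[row,3])
    x,r,*_=np.linalg.lstsq(np.array(A),np.array(b),rcond=None); return x, [np.round(np.subtract(proj(n,x),q),1) for n,q in(('top',pt),('side',ps))]
E
python3 - <<'E'
from h import *
np.set_printoptions(precision=4,suppress=True)
z=np.load('top0.npz'); P=cloud('top',z['d']); p=z['p']
print('u',' '.join('%3d'%u for u in range(137,230,3)))
for v in range(145,196,2): print(v,' '.join('%3d'%np.nan_to_num(1000*P[v,u,2]) for u in range(137,230,3)))
for n,(u0,u1,v0,v1) in dict(side=(145,236,195,268),top=(134,230,142,194)).items():
    p=np.load(n+'0.npz')['p']; m=np.zeros((384,512),np.uint8); m[v0:v1,u0:u1]=(p[v0:v1,u0:u1].min(-1)>150)*255
    m=cv2.morphologyEx(m,cv2.MORPH_CLOSE,np.ones((15,15)))
    c=max(cv2.findContours(m,0,1)[0],key=cv2.contourArea)
    h=cv2.convexHull(c); a=cv2.approxPolyN(h,4,ensure_convex=True)[0].astype(float)
    W=np.array([ray(n,u,v,.006) for u,v in a]); print(n,a.tolist()); print(W); print([round(np.linalg.norm(W[i]-W[i-1])*1000) for i in range(4)])
print(tri((187,168),(202.3,217.5)),'collar')
print(tri((166,187),(197,226)),'tab?')
# collar via mask
for n,(u,v) in dict(side=(202,217),top=(187,168)).items():
    g=np.load(n+'0.npz')['p'][v-8:v+9,u-9:u+10].min(-1); mm=(g>70).astype(np.uint8)
    k,l,s,c=cv2.connectedComponentsWithStats(mm); print(n,[(s[i,4],c[i]+[u-9,v-8]) for i in range(1,k) if s[i,4]>8])
E
```

```text
u 137 140 143 146 149 152 155 158 161 164 167 170 173 176 179 182 185 188 191 194 197 200 203 206 209 212 215 218 221 224 227
145  -1  -1  -1   6   4   8   0  -2  -1  -2  -2  -1   2  -1  -1   0   3  -2   1  -3  -1  -2  -3  -2   0  -1  -4  -1   1  -1  -4
147   0  -1  -2   5   8   6   6   4   0   2  63  63  63  -2  -4  -2   0  -1  -1   1  -1  -1   0   3   0   0  -5  -1   1  -2   1
149  -1  -1   1   7   5   6   6   7   7   4  86  82  74  73  68  67  63  62   1   0   0  -1   3   0   2  -1  -3  -3  -1   1   0
151  -2  -3   2   5   4   7   6   2   4 113 106 103  99  95  94  87  84  81  65   2   6   4   5   1   2  -2   0  -2   0   0  -1
153   0   0   6   7   4   6   5   7   5 121 124 120 119 117 115 111 105 102  42  13   2   4   3   7   4   5   5   7   4   5  -1
155  -2   2  13  14  17  12   4   6   4 103   4   6 123 126 126 117 117  89  33  11   4   9   6   1   2   8   4   1   7   8  -1
157   0   2  10  20  16  16  17  11  16 102  15  16   6   3   8   2 112  93  16  11   1   5   4   7   5  10   5   3   1   4   0
159   0   0  26  41  43  41  42  25  23  99  21  15  17  11  14  16 111  86   
[... 2408 characters left out ...]
[213.0, 202.0]]
[[ 0.5412 -0.0098  0.006 ]
 [ 0.5698  0.2161  0.006 ]
 [ 0.6718  0.2032  0.006 ]
 [ 0.6423 -0.0224  0.006 ]]
[102, 228, 103, 228]
top [[225.0, 153.0], [220.0, 190.0], [137.0, 181.0], [143.0, 144.0]]
[[ 0.6411 -0.0152  0.006 ]
 [ 0.5417 -0.0017  0.006 ]
 [ 0.569   0.2173  0.006 ]
 [ 0.6693  0.2042  0.006 ]]
[221, 100, 221, 101]
(array([0.5918, 0.0778, 0.0501]), [array([0.1, 0.3]), array([-0.3, -0.1])]) collar
(array([0.5475, 0.1286, 0.0827]), [array([-2.1, -3.4]), array([3.9, 1. ])]) tab?
side [(np.int32(215), array([202.7442, 214.8093]))]
top [(np.int32(17), array([181.6471, 160.7059])), (np.int32(29), array([192.4483, 161.1724])), (np.int32(61), array([188.1639, 168.2295]))]
```

The bed corners give 221 x 101 mm against 220 x 100 given, and the collar triangulates to z = 50 mm against 49. Now I put everything into the station frame and check the clearance to its neighbours.

```bash
cat >> h.py <<'E'
S0=np.array([.6053,.1012,0.]); a=np.arctan2(.0273,.2190)
SX=np.array([np.cos(a),-np.sin(a),0]); SY=np.array([np.sin(a),np.cos(a),0])
RT=np.stack([SX,-SY,[0,0,-1.]],1)
def st(P): return np.stack([(P-S0)@SX,(P-S0)@SY,P[...,2]],-1)
def w(x,y,z): return S0+SX*x+SY*y+np.array([0,0,z])
def scan(n,d,p):
    Q=st(cloud(n,d))*1000; x,y,z=Q[...,0],Q[...,1],Q[...,2]; o={}
    def stat(k,m):
        q=Q[m]; o[k]=(len(q),[(round(float(np.percentile(q[:,i],2)),1),round(float(np.percentile(q[:,i],98)),1)) for i in range(3)])
    B=(abs(y)<130)
    stat('hood',B&(z>70)&(z<150)&(x>-20)&(x<60)&(abs(y)<45))
    stat('hoodtop',B&(z>112)&(z<150)&(x>-20)&(x<60)&(abs(y)<45))
    stat('tab',B&(z>42)&(z<70)&(x<-36)&(x>-75))
    stat('mid46',B&(z>39)&(z<55)&(abs(x)<26)&(y<0))
    stat('box',B&(z>37)&(z<47)&(abs(x)<26)&(y>50))
    stat('obj',B&(z>55)&(z<70)&(abs(x)<26))
    return o,Q
E
python3 - <<'E'
from h import *
for n in('top','side'):
    z=np.load(n+'0.npz'); o,Q=scan(n,z['d'],z['p']); print(n); [print(k,v) for k,v in o.items()]
    x,y,zz=Q[...,0],Q[...,1],Q[...,2]
    m=(abs(y)<110)&(zz>100)&(zz<400)&(x>60)&(x<250); q=Q[m]; print('behind minx',np.percentile(q[:,0],[1,5]))
    m=(abs(x)<100)&(zz>40)&(zz<400)&(y>125)&(y<300); q=Q[m]; print('stand',np.percentile(q,[2,98],axis=0).round())
    m=(abs(x)<150)&(zz>40)&(zz<400)&(y<-90)&(y>-250); q=Q[m]; print('right',np.percentile(q,[2,98],axis=0).round())
for (u,v) in [(188.2,168.2),(187,168)]: print(st(ray('top',u,v,.049)))
print(st(ray('side',202.3,217.5,.049)))
for x,y,z in [(-54,28,120),(-54,28,28),(-54,52,28),(40,0,160),(20,0,130),(-17,0,63)]:
    print(robot.ik(w(x/1e3,y/1e3,z/1e3),RT))
E
```

```text
top
hood (225, [(-8.3, 30.7), (-31.6, 26.6), (73.0, 127.6)])
hoodtop (76, [(0.0, 12.6), (-31.1, 26.2), (112.7, 128.9)])
tab (46, [(-69.5, -51.6), (19.1, 31.9), (46.1, 55.3)])
mid46 (155, [(-23.1, 5.4), (-43.9, -11.2), (40.3, 50.5)])
box (150, [(-23.4, 6.5), (61.8, 92.4), (38.0, 45.4)])
obj (56, [(-16.3, 1.1), (16.3, 36.2), (55.3, 65.2)])
behind minx [89.20748583 93.28375108]
stand [[-72. 127.  48.]
 [ 97. 207. 385.]]
right [[ -68. -248.   48.]
 [ 146.  -93.  395.]]
side
hood (275, [(-9.3, 25.8), (-28.8, 29.2), (74.0, 128.7)])
hoodtop (82, [(-4.8, 8.8), (-28.1, 29.2), (112.6, 130.8)])
tab (56, [(-72.0, -53.0), (20.4, 34.1), (42.9, 56.3)])
mid46 (141, [(-25.2, 25.3), (-41.6, -9.1), (39.4, 50.6)])
box (143, [(-25.3, 5.4), (63.5, 93.9), (37.8, 45.3)])
obj (64, [(-18.6, 25.7), (-22.6, 38.2), (55.1, 66.9)])
behind minx [87.36114345 90.58217705]
stand [[-73. 127.  45.]
 [ 98. 212. 383.]]
right [[ -65. -249.   44.]
 [ 145.  -94.  396.]]
[-0.00982747 -0.02734605  0.049     ]
[-0.00964378 -0.02424437  0.049     ]
[-0.01024483 -0.02594728  0.049     ]
[ 33.34086452  16.19034897 -20.73208344   0.         -53.07756759
  49.55343992]
[ 3.33408645e+01  2.26741342e+01 -2.59466467e+01  2.54444375e-14
 -4.13792191e+01  4.95534399e+01]
[ 3.52402118e+01  2.33402957e+01 -2.47719231e+01  2.54444375e-14
 -4.18877813e+01  4.76540926e+01]
[ 25.59181755  21.07814113  -7.54788739   0.         -61.37397148
  57.30248689]
[ 26.61532148  20.89129098 -12.15504765   0.         -56.95366137
  56.27898296]
[ 28.68314472  22.0602709  -20.79473954   0.         -47.14498956
  54.21115972]
```

Everything on the carriage sits 8.5 mm nearer the robot than the bed's middle. The tab, cube, box and objective all agree on this, so I shift the origin. Both cameras put the cube about 25.2 mm short of the hood. Next I check the stand on the left for clearance, then grip the tab, which centres it between the fingers.

```bash
sed -i 's/^SX=/S0=S0+[-.0086,0,0]; SX=/' h.py; sed -i 's/^RT=/S0=S0-SY*.0012\nRT=/' h.py
python3 - <<'E'
from h import *
for n in('top','side'):
    z=np.load(n+'0.npz'); o,Q=scan(n,z['d'],z['p']); x,y,zz=np.moveaxis(Q,-1,0); print(n,o['hoodtop'],o['tab'])
    for y0 in range(110,290,15):
        m=(x>-110)&(x<20)&(y>=y0)&(y<y0+15)&(zz>10)&(zz<300); q=Q[m]
        print(y0,len(q),np.percentile(q,98,axis=0).round() if len(q) else '')
E
```

```text
top (76, [(8.6, 21.1), (-28.8, 28.5), (112.7, 128.9)]) (46, [(-60.9, -43.1), (21.4, 34.1), (46.1, 55.3)])
110 0 
125 0 
140 21 [-30. 155.  13.]
155 158 [ -8. 170.  61.]
170 361 [ 11. 185. 107.]
185 218 [ 15. 199. 109.]
200 153 [ 17. 215. 108.]
215 92 [ 19. 229.  15.]
230 16 [ 14. 239.  16.]
245 0 
260 0 
275 0 
side (82, [(3.8, 17.4), (-25.8, 31.5), (112.6, 130.8)]) (56, [(-63.5, -44.4), (22.7, 36.4), (42.9, 56.3)])
110 3 [-25. 111.  17.]
125 0 
140 23 [-53. 155.  13.]
155 100 [-13. 170.  62.]
170 292 [-29. 185. 106.]
185 423 [-22. 200. 109.]
200 541 [ 14. 215. 108.]
215 289 [ 16. 229.  38.]
230 144 [ 11. 244.  15.]
245 1 [-10. 245.  11.]
260 0 
275 0
```

```bash
sed -i 's/^S0=S0-SY\*.0012/S0=S0+SY*.0001/' h.py
python3 - <<'E'
from h import *
robot.goto(w(-.054,.027,.2),RT); robot.move_gripper(1.0)
robot.servo_line(w(-.054,.027,.029),speed=.12)
print('f',robot.read_force())
robot.move_gripper(0.0)
print('closed',robot.read_t(),robot.read_grip_width()*88,st(robot.read_position())*1000,robot.read_force())
for n in('top','side'):
    p,d=grab(n); np.savez(n+'2.npz',p=p,d=d); o,Q=scan(n,d,p); print(n); [print(k,o[k]) for k in('hoodtop','mid46','box','tab')]
E
```

```text
f [ 0.78442322 -0.00840965  0.32227888]
closed 5.2417 13.732695073543654 [-53.96057585  27.15810282  28.98877604] [ 0.26679582  0.49254188 -0.71414124]Traceback (most recent call last):
  File "<stdin>", line 8, in <module>
  File "h.py", line 34, in scan
    stat('tab',B&(z>42)&(z<70)&(x<-36)&(x>-75))
    ~~~~^^^^^^^^^^^^^^^^^^^^^^^^^^^^^^^^^^^^^^^
  File "h.py", line 30, in stat
    q=Q[m]; o[k]=(len(q),[(round(float(np.percentile(q[:,i],2)),1),round(float(np.percentile(q[:,i],98)),1)) for i in range(3)])
                                       ~~~~~~~~~~~~~^^^^^^^^^^
    return _quantile_unchecked(
        a, q, axis, out, overwrite_input, method, keepdims, weights)
    return _ureduce(a,
                    func=_quantile_ureduce_func,
    ...<5 lines>...
                    overwrite_input=overwrite_input,
                    method=method)
    r = func(a, **kwargs)
    result = _quantile(arr,
                       quantiles=q,
    ...<2 lines>...
                       out=out,
                       weights=wgt)
    slices_having_nans = np.isnan(arr[-1, ...])
                                  ~~~^^^^^^^^^
IndexError: index -1 is out of bounds for axis 0 with size 0
```

The tab is gripped: 13.7 mm wide against 14. Now slide 25.2 mm, release, rise straight up and look.

```bash
sed -i 's/q=Q\[m\]; o\[k\]/q=Q[m] if m.any() else np.zeros((1,3)); o[k]/' h.py
python3 - <<'E'
from h import *
robot.servo_line(w(-.054,.0524,.029),speed=.03)
print(robot.read_force(), st(robot.read_position())*1000)
robot.move_gripper(0.8); print(robot.read_force())
robot.servo_line(w(-.054,.0524,.2),speed=.15)
robot.goto(w(-.13,.0524,.25),RT)
for n in('top','side'):
    p,d=grab(n); np.savez(n+'3.npz',p=p,d=d); o,Q=scan(n,d,p); print(n); [print(k,o[k]) for k in o]
    (u,v)=map(int,proj(n,w(0,0.02,.04))); c=cv2.resize(p[v-45:v+45,u-60:u+60,::-1],None,fx=3.3,fy=3.3,interpolation=cv2.INTER_CUBIC); cv2.imwrite('c_%s.png'%n,cv2.convertScaleAbs(c,alpha=1.5,beta=20)); print(u-60,v-45)
cv2.imwrite('pics/c3.png',np.hstack([cv2.imread('c_top.png'),cv2.imread('c_side.png')]))
print(robot.read_t())
E
```

```text
[ 1.15835832  2.4444584  -2.00243329] [-53.91936719  52.95774182  28.99263545]
[ 0.78113518 -0.28874087 -0.15768898]
top
hood (223, [(0.3, 39.2), (-30.7, 27.8), (72.6, 128.2)])
hoodtop (76, [(10.2, 21.4), (-30.5, 26.5), (112.3, 128.7)])
tab (5, [(-45.2, -43.1), (44.2, 54.4), (50.0, 53.0)])
mid46 (90, [(-14.8, 13.9), (-18.4, -0.4), (39.9, 50.1)])
box (156, [(-15.1, 15.5), (86.8, 117.6), (38.1, 45.6)])
obj (55, [(-8.3, 10.7), (41.7, 60.9), (55.4, 65.0)])
110 121
side
hood (152, [(-2.7, 35.9), (-27.4, 30.4), (72.3, 121.9)])
hoodtop (31, [(1.1, 17.8), (-27.0, 29.8), (112.2, 127.4)])
tab (53, [(-63.4, -44.9), (46.9, 59.4), (43.5, 56.3)])
mid46 (60, [(-17.5, 12.1), (-17.6, -1.6), (40.3, 52.3)])
box (176, [(-16.7, 14.5), (55.0, 119.9), (37.5, 46.4)])
obj (56, [(-11.9, 6.1), (44.6, 63.6), (55.1, 66.5)])
128 183
9.1917
```

View pics/c3.png

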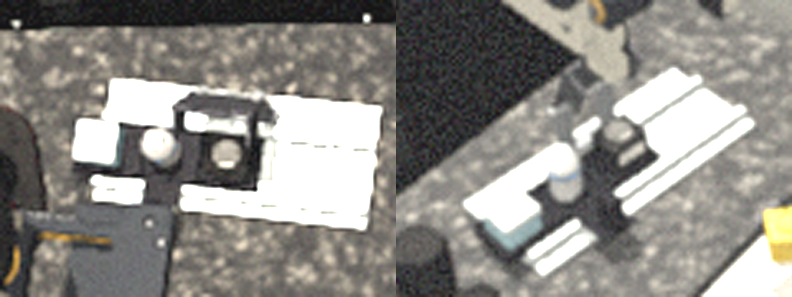

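The crops show the cube's collar at top crop (227,153), directly in front of the hood's middle at (225,105). The box and objective are still upright. Now I get the numbers for the cube relative to the hood, plus clearances.

Run:
```python
from h import *
for n in('top','side'):
    z=np.load(n+'3.npz'); Q=st(cloud(n,z['d']))*1000; x,y,zz=np.moveaxis(Q,-1,0)
    c=Q[(abs(x)<25)&(abs(y)<35)&(zz>40)&(zz<51)]; print(n,np.percentile(c,[2,5,50,95,98],axis=0).round(1).tolist())
    h=Q[(zz>85)&(zz<135)&(x>-10)&(x<45)&(abs(y)<45)]; print('hood',np.percentile(h[:,1],[2,5,50,95,98]).round(1))
    z=np.load(n+'0.npz'); Q=st(cloud(n,z['d']))*1000; x,y,zz=np.moveaxis(Q,-1,0)
    m=(zz>90)&(zz<450)&(x>-70)&(x<90)&(y<-50)&(y>-300); print('right max y',np.percentile(y[m],[95,99,100]))
```

```text
top [[-14.5, -18.2, 41.1], [-13.8, -17.1, 41.6], [-0.7, -2.6, 45.7], [13.8, 13.2, 49.0], [14.3, 14.3, 49.9]]
hood [-30.8 -30.1  -1.3  27.2  27.9]
right max y [-211.87434679 -205.11825382 -200.32983692]
side [[-17.4, -16.5, 40.4], [-16.4, -15.4, 41.8], [-5.4, 3.0, 47.1], [11.2, 16.4, 50.3], [12.9, 16.6, 50.7]]
hood [-27.3 -27.   26.8  29.7  30.5]
right max y [-208.69812442 -202.54653579 -198.03774163]
```

In both views the cube is within about 1 mm of the hood's middle and there is clearance all round. Now close the hood along its arc.

Run:
```python
from h import *
robot.move_gripper(0.0)
robot.servo_line(w(-.02,0,.25),speed=.25)
def P(t,r=.068): return w(.042-r*np.cos(t)+.003*np.sin(t)+.0095,0,.060+r*np.sin(t)+.003*np.cos(t))
p=P(1.3); robot.servo_line(np.array([p[0],p[1],.2]),speed=.2); robot.servo_line(p,speed=.1)
print(robot.read_t(),robot.read_force())
for t in np.arange(1.2,-.01,-.1):
    robot.servo_line(P(t),speed=.07); f=robot.read_force(); print(round(t,2),f.round(1),(st(robot.read_position())*1000).round(1))
    if np.linalg.norm(f)>30: print('stop'); break
print(robot.read_t())
```

```text
12.4417 [0.55623995 0.09041802 0.47135944]
1.2 [ 0.6 -0.  -0.6] [2.95e+01 1.00e-01 1.25e+02]
1.1 [ 0.8 -0.9 -0. ] [ 23.1  -0.  122.1]
1.0 [ 0.5  0.  -0.2] [ 1.700e+01 -1.000e-01  1.187e+02]
0.9 [ 0.1 -0.5  1.3] [ 1.120e+01 -1.000e-01  1.149e+02]
0.8 [ 0.3 -0.9 -0.4] [ 5.800e+00 -1.000e-01  1.105e+02]
0.7 [-0.2 -0.3 -0.4] [ 9.000e-01 -1.000e-01  1.057e+02]
0.6 [0.1 0.1 0.1] [-3.400e+00 -1.000e-01  1.005e+02]
0.5 [ 0.1 -0.9 -0.2] [-7.3 -0.2 94.8]
0.4 [ 0.   0.3 -0.2] [-10.5  -0.2  88.8]
0.3 [ 0.3 -0.7  0.2] [-13.   -0.2  82.4]
0.2 [ 0.2  0.  -0.8] [-15.   -0.2  75.9]
0.1 [-0.3  0.3 -0.1] [-16.3  -0.2  69.2]
-0.0 [1.2 0.1 2.6] [-15.7   0.4  63.3]
15.6917
```

Run:
```python
from h import *
for k in range(10):
    q=robot.read_position(); z=.063-.001*(k+1)
    robot.servo_line(w(-.0165,0,z),speed=.01); robot.dwell(.1); f=robot.read_force(); print(z,f.round(1),robot.read_position()[2].round(4))
    if f[2]>10: break
robot.servo_line(w(-.0165,0,.2),speed=.15)
robot.goto(w(-.2,-.02,.25),RT)
for n in('top','side'):
    p,d=grab(n); np.savez(n+'4.npz',p=p,d=d)
    Q=st(cloud(n,d))*1000; x,y,zz=np.moveaxis(Q,-1,0)
    m=(abs(y)<33)&(x>-30)&(x<45)&(zz>52)&(zz<140); c=Q[m]
    if len(c)>20:
        A=np.c_[c[:,:2],np.ones(len(c))]; s=np.linalg.lstsq(A,c[:,2],rcond=None)[0]; print(n,'cover plane',s.round(3),np.percentile(c,[2,98],axis=0).round(1))
    o=scan(n,d,p)[0]; print(o['tab'],o['box'])
    (u,v)=map(int,proj(n,w(0,0.02,.04))); c=cv2.resize(p[v-45:v+45,u-60:u+60,::-1],None,fx=3.3,fy=3.3,interpolation=cv2.INTER_CUBIC); cv2.imwrite('c_%s.png'%n,cv2.convertScaleAbs(c,alpha=1.5,beta=20))
cv2.imwrite('pics/c4.png',np.hstack([cv2.imread('c_top.png'),cv2.imread('c_side.png')]))
print(robot.read_t())
```

```text
0.062 [-0.2 -0.4  9.4] 0.0631
0.061 [-4.6  1.1 16.3] 0.0629
top cover plane [2.0000e-03 2.0000e-03 6.2103e+01] [[-27.  -30.3  58.5]
 [ 43.5  28.2  65.8]]
(46, [(-60.8, -43.2), (43.9, 56.6), (45.2, 56.0)]) (150, [(-14.7, 15.4), (87.3, 117.4), (37.7, 45.0)])
side cover plane [ 1.1000e-02 -2.3000e-02  6.3563e+01] [[-27.5 -28.6  55.2]
 [ 42.9  30.3  66.5]]
(55, [(-63.5, -45.6), (46.5, 59.3), (42.3, 56.1)]) (175, [(-16.9, 14.2), (54.1, 119.4), (37.4, 46.1)])
18.35
```

View pics/c4.png

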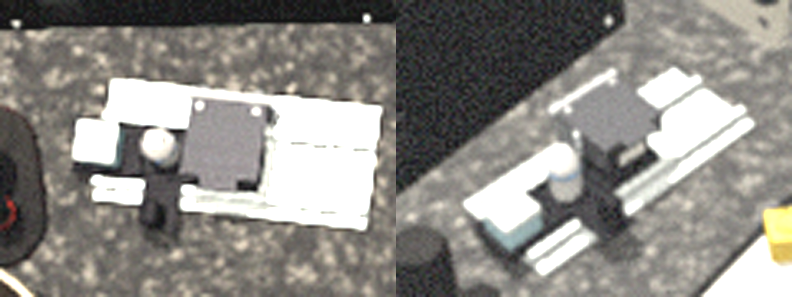

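The cover lies level over the cube at crop (225,145): its slope is under 0.012 rad and its top is at 62–63 mm. The tab has not moved since the slide, the objective (157,147) and box (97,142) are standing, and the arm is clear.

```bash
python3 -c "
from rig import robot
print(robot.job_done())"
```

```text
the job is handed in; nothing more can be done
None
```

I handed the job in at about 18 s of the 45 s limit: the cube is centred under the hood to within about 1 mm, the hood is fully shut, and the box and objective are standing in their pockets; the judge's result was not shown.

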